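# Pull the snug square dust cover off the movement holder

### The arm

A 6-joint arm with a two-finger parallel gripper is mounted at the origin on the work surface. World frame = base frame: x ahead of the robot, y to its left, z up, the work surface at z = 0. Lengths are in m, angles in rad, forces in N, time in s.
With the tool pointing down it reaches from about 0.425 to 0.95 m from the base axis. Payload 3.5 kg.
Tool frame: the origin (TCP) lies midway between the tips of the shut fingers; the grasp point (between the pads) lies 19 mm behind it; x points along the fingers, y is the direction in which the jaws open and shut, and the axes are right-handed (so a half turn about x gives the same grasp; the last joint's range is limited). The gripper opens to 85 mm and grips with 20 to 120 N. Pads are 22 mm wide; open, the fingers measure 114 mm over their backs; the gripper's body (76 mm by 85 mm) begins 54 mm behind the grasp point. The pads swing forward as they close: fully open they stand 13 mm farther back than shut.
Start: joints at [-0.15, 0.286, 1.577, -0, 1.279, -0.15], TCP at [0.675, 0, 0.231] pointing down, gripper open.
Joint ranges: [-2.77, 2.77], [-0.9, 2.22], [0.21, 2.48], [-1.53, 4.67], [0.24, 2.81], [-2.84, 2.84]. Speed limits (rad/s): [2.79, 2.79, 3.14, 3.14, 3.14, 3.14].

### API

Orientations are given as a unit quaternion [x, y, z, w].
In Python, from plant import ctrl, vision gives the robot as it stands. The module is installed in compiled form; this text tells all that it offers.
- The arm moves only by the tool play_rows, never from a script. Its arguments are lists of equal length, an entry for each row: "claw": the closure in counts, from 0 (fully open) to 255 (shut); "travel": the shift along the tool's x, y, z in m, a list of three; "dr": the turn, a rotation vector about the tool's x, y, z in rad, a list of three. In form: {"claw": [claw, ...], "travel": [[tx, ty, tz], ...], "dr": [[wx, wy, wz], ...]}. A call has 1 to 20 rows; each row is the pose to reach, as a shift and turn from the pose measured when the call began, along the tool's axes at that moment; what a row does not reach only later rows make up. A row lasts 1/10 s, in which the tool goes at most 50 mm and 8.59 degrees, less where a joint would pass 70% of its speed; a pose out of reach is approached as far as the arm can. A call with a gripper value outside its range is refused whole. The fingers move at their own pace and stop on an object; "force" is the grip in N (left out, the last holds). Time passes only in rows, so rows that repeat a pose let the fingers close. It gives the time, the measured TCP pose, the force and the opening at its end, in the units of the state.
- ctrl.get_state(): the state, without advancing time (a new reading comes with each control period).
- vision.read_camera(name): name is "scene" or "side" or "wrist"; returns a dict with "img" (384x512x3 uint8, red, green, blue), "range_z" (384x512 float32, m along the optical axis (not along the pixel's ray), 0 where there is no reading), "K" (3x3 intrinsics, pixels), "world_to_cam" (4x4, takes a point from world to camera coordinates). Camera axes: x right, y up, looking along -z (the intrinsics and any distortion apply to the point x, -y, -z); pixel columns grow to the right and rows downward; lengths in m; the calibration is good to about 2 mm. The wrist camera is an equidistant fisheye: a pixel r from the principal point sees the ray r / f radians off the axis. A picture is of the moment at which its call begins.
- ctrl.sign_off(): hands the job in, once; it reports no verdict.
The state is a dict: "time": time; "qpos": joint angles; "dq": joint speeds; "joint_efforts": joint torques, N m; "eef_pos": TCP position; "tcp_rot": TCP orientation; "contact_force": force on the tool from outside, world axes, zero at the start; "wrist_torque": the same for the moment, N m; "opening": opening from 0.0 (shut) to 1.0 (fully open).
Only numpy, scipy, OpenCV 4.12 (cv2) and the standard library are available. Lean on these libraries where they do the work, as an engineer would, in place of code of your own. Each camera call takes 0.05 s, during which the arm holds its last target.

### The job

Pick up the C-shaped puller, hook its fork under the knob of the square dust cover and pull straight up until the snug cover pops off its holder, keeping the fingers off the cover. Set the cover down gently and upright in the black tray, then unhook the puller and stand it upright on its fork on the bench. Leave the round cover and everything else on the bench where it is.

Things in the scene. Friction and masses are not known exactly. Their poses are not given: they have to be found in the camera images.
- puller: loose C-shaped steel puller with a black grip tab, 79 mm long (x -50 to +29), 50 wide, 110 tall, 160 g, standing on its flat fork. Origin: on its underside, straight below both the slot's centre and the grip tab; x = the way the fork's open end points, z up. Spine at the back (x -50 to -42 mm); top arm z 56 to 64 mm, over the slot: a knob has free space from z 6 to 56 mm.
- square_cover: loose SQUARE dust cover of white plastic, 68 x 68 mm, 36 mm high, open below, 130 g, with a steel mushroom knob on top. Origin: centre of its bottom edge, at the start 28 mm above the bench; z up, x and y across its flat sides. Two spring detents hold it on its holder; they give way at roughly 5 to 15 N of upward pull within 5 mm. It is clear of the holder once raised 28 mm.
- holder: fixed dark steel movement holder under the square cover: plinth 90 x 90 mm, 28 mm high, on it a boss 56 x 52 mm, 18 mm high, with a watch 8 mm thick, all inside the cover. Origin: centre of its underside, on the bench; z up.
- round_cover: loose ROUND dust cover of the same white plastic with an identical steel knob, 68 mm in diameter, on a like holder; leave it alone. Origin: centre of its bottom edge, 28 mm above the bench. The two holders may swap places.
- round_holder: fixed dark steel holder under the round cover, plinth 90 x 90 mm, 28 mm high. Origin: centre of its underside.
- tray: fixed black ceramic tray, 160 x 160 mm outside, walls 5 mm thick and 14 mm high, floor 5 mm thick, empty. Origin: centre of its underside on the bench; z up.
- loupe: loose steel watchmaker's loupe, a cup 60 mm in diameter at the top and 40 mm high; bystander. Origin: centre of its underside.
- blower: loose green silicone blower bulb standing on its base, 66 mm in diameter, 128 mm tall; bystander. Origin: centre of its underside.
- screwdriver: loose screwdriver, 150 mm long, lying; bystander. Origin: at about its middle, on its underside.
- jar: loose glass jar with a steel cap, 56 mm in diameter, 55 mm tall; bystander. Origin: centre of its underside.
- puller_slot (a point): on the puller's origin axis, at the fork's top face (z 6 mm), in the middle of its slot. Fork plate 6 mm thick. The slot is 22 mm wide, closed 13 mm behind this point and open ahead (+x), between two tines; at the tines' ends, 26 to 29 mm ahead, a lip stands 3 mm above the plate. Axes as the puller's.
- puller_grip (a point): middle of the puller's grip tab, 87 mm above its underside. The tab is an upright black block 36 mm long (along x), 14 mm thick (y), 46 mm tall (z 64 to 110 mm of the puller): pinch it across y, from above. Axes as the puller's.
- knob (a point): underside of the round head of the square cover's knob, on its axis, 54 mm above the cover's bottom edge. Head 36 mm in diameter, 8 mm thick, above this point; neck 14 mm in diameter, 18 mm long, below it, down to the cover's flat top. Hanging by the head on the fork the cover stays level.
Not all that is in view belongs to the job. Leave any blue look-alike of the puller alone.

How it is judged:
By the outcome, as a careful person would: the job done as asked, in the order asked, and still so for the second after the job is handed in, with the robot touching nothing.
It also fails if it takes over 58 s, if anything falls off the work surface, if the arm or the gripper's body presses on something with over 40 N, if the wrist force passes 120 N, or if a joint passes its speed limit or range.

## Working session

There is one attempt and no reset: what is moved stays moved. The work goes in short steps, Python scripts to look and compute and a tool call to move; the robot and the scene stay as the last step left them, time stands still between calls to the robot, and variables do not carry over. Pictures are saved under pics/ and viewed, and the job is handed in when it is done.

Besides the shell and the picture viewer there is one more tool, called after ">>>" by a JSON object that holds its "name" and its "arguments". play_rows: Moves the arm, as the interface text tells. Its arguments: {"type":"object","properties":{"claw":{"type":"array","items":{"type":"number"}},"travel":{"type":"array","items":{"type":"array","items":{"type":"number"}}},"dr":{"type":"array","items":{"type":"array","items":{"type":"number"}}},"force":{"type":"number"}},"required":["claw","travel","dr"]}

```bash
mkdir -p pics; cat > h.py <<'E'
import numpy as np, cv2
from plant import ctrl, vision
def grab(name):
    d=vision.read_camera(name); return d
def save(img,fn,s=1.5):
    cv2.imwrite('pics/'+fn,cv2.cvtColor(cv2.resize(img,None,fx=s,fy=s,interpolation=cv2.INTER_CUBIC),cv2.COLOR_RGB2BGR))
def cloud(d):
    K=d['K'];z=d['range_z'].astype(float);h,w=z.shape
    u,v=np.meshgrid(np.arange(w),np.arange(h))
    X=(u-K[0,2])/K[0,0]*z;Y=-(v-K[1,2])/K[1,1]*z
    P=np.stack([X,Y,-z,np.ones_like(z)],-1)
    W=P@np.linalg.inv(d['world_to_cam']).T
    W=W[...,:3]; W[z==0]=np.nan
    return W
E
python3 - <<'E'
from h import *
import pickle
print(ctrl.get_state())
for n in ['scene','side','wrist']:
    d=grab(n); save(d['img'],n+'0.png'); pickle.dump(d,open(n+'0.pkl','wb')); print(n,d['K'].tolist(),np.round(np.linalg.inv(d['world_to_cam']),3).tolist(),(d['range_z']>0).mean())
E
```

```text
{'time': 0.0, 'qpos': array([-1.49987922e-01,  2.87154944e-01,  1.57818526e+00, -2.14578784e-05,
        1.27860477e+00, -1.49982476e-01]), 'dq': array([ 2.28405720e-04, -1.27802671e-03,  6.68614868e-04,  5.00175412e-05,
        4.94998232e-04,  1.21228883e-03]), 'joint_efforts': array([-1.79628755e-04, -4.05981302e+01, -2.92628127e+01, -1.54224781e-04,
        5.81841552e-03,  3.74769741e-06]), 'eef_pos': array([6.74337692e-01, 1.32654542e-04, 2.29949860e-01]), 'tcp_rot': array([ 0.49950002,  0.50066488, -0.50049891,  0.4993348 ]), 'contact_force': array([ 0.42894739,  0.7793516 , -0.00741461]), 'wrist_torque': array([-0.00670463,  0.00460576, -0.06136366]), 'opening': 1.0032050566588169}
scene [[431.10968813232205, 0.0, 255.28717991402956], [0.0, 431.10968813232205, 184.55618668072302], [0.0, 0.0, 1.0]] [[0.125, -0.856, 0.502, 1.128], [0.992, 0.101, -0.075, -0.113], [0.014, 0.508, 0.861, 1.006], [0.0, 0.0, 0.0, 1.0]] 0.9961649576822916
side [[470.96405311857217, 0.0, 250.52541660985815], [0.0, 470.96405311857217, 190.78952021743032], [0.0, 0.0, 1.0]] [[0.801, 0.414, -0.432, 0.039], [-0.598, 0.53, -0.602, -0.797], [-0.02, 0.74, 0.672, 0.946], [0.0, 0.0, 0.0, 1.0]] 0.995941162109375
wrist [[297.3186396354542, 0.0, 257.7874293348529], [0.0, 297.3186396354542, 192.80344947931778], [0.0, 0.0, 1.0]] [[1.0, -0.0, 0.002, 0.674], [-0.0, 0.96, 0.281, 0.072], [-0.002, -0.281, 0.96, 0.373], [0.0, 0.0, 0.0, 1.0]] 0.9922688802083334
```

View pics/scene0.png

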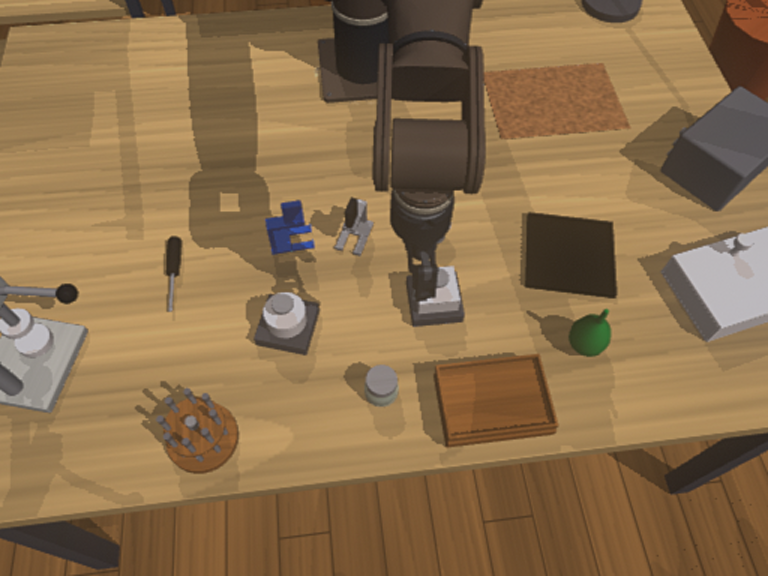

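View pics/side0.png

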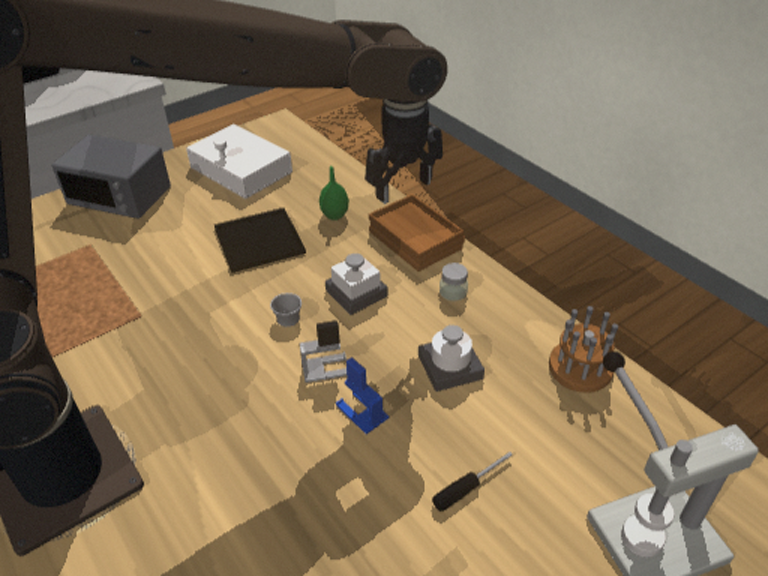

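View pics/wrist0.png

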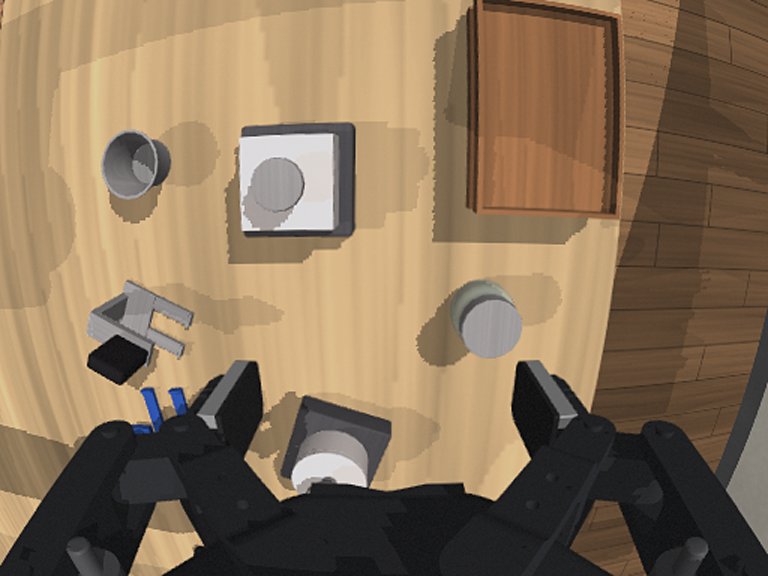

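The steel puller is at scene (355,222), side (325,350) and wrist (140,325) in enlarged pixels. The blue look-alike is at scene (290,230), side (360,395). The square cover is at scene (437,293), wrist (290,180); the round cover is at scene (285,315). The black tray is at scene (570,255), and the brown wooden tray is not the target. Next I'll measure positions and make an enlarged crop.

```bash
cat >> h.py <<'E'
def wcloud(d):
    K=d['K'];z=d['range_z'].astype(float);h,w=z.shape
    u,v=np.meshgrid(np.arange(w),np.arange(h))
    x=(u-K[0,2])/K[0,0];y=(v-K[1,2])/K[1,1];r=np.hypot(x,y)+1e-9
    t=np.tan(r)*z
    P=np.stack([x/r*t,-y/r*t,-z,np.ones_like(z)],-1)
    W=(P@np.linalg.inv(d['world_to_cam']).T)[...,:3]; W[z==0]=np.nan
    return W
E
python3 - <<'E'
from h import *
import pickle
D={n:pickle.load(open(n+'0.pkl','rb')) for n in ['scene','side','wrist']}
c=[cv2.resize(D['scene']['img'][120:180,170:260],(399,266),interpolation=cv2.INTER_CUBIC),cv2.resize(D['side']['img'][210:300,190:325],(399,266),interpolation=cv2.INTER_CUBIC),
cv2.resize(D['wrist']['img'][70:170,130:280],(399,266),interpolation=cv2.INTER_CUBIC),cv2.resize(D['wrist']['img'][170:270,40:190],(399,266),interpolation=cv2.INTER_CUBIC)]
save(np.vstack([np.hstack(c[:2]),np.hstack(c[2:])]),'crop1.png',1)
C={n:(wcloud if n=='wrist' else cloud)(D[n]) for n in D}
for n in D:
    W=C[n]
    img=D[n]['img'].astype(int)
    sat=img.max(-1)-img.min(-1)
    # top-down height maps
    m=np.isfinite(W[...,2])&(W[...,0]>.35)&(W[...,0]<.95)&(W[...,1]>-.3)&(W[...,1]<.4)
    S=800
    M=np.zeros((650,600,3),np.uint8); Z=np.full((650,600),-1.)
    P=W[m];c=D[n]['img'][m]
    o=np.argsort(P[:,2]);o=o[P[o,2]<0.14]
    i=((P[o,0]-.35)*1000).astype(int);j=((.4-P[o,1])*1000-50).astype(int)
    k=(i>=0)&(i<600)&(j>=0)&(j<650)
    M[j[k],i[k]]=c[o][k]
    save(cv2.dilate(M,np.ones((2,2))),'top_%s.png'%n,.9)
    b=np.abs(W[...,2])<.02
    print(n,'table z',np.nanmedian(W[...,2][m&b]))
E
```

```text
scene table z -0.0005432855582661045
side table z 0.0010026322329110826
wrist table z 0.00033737218370977207
```

View pics/crop1.png

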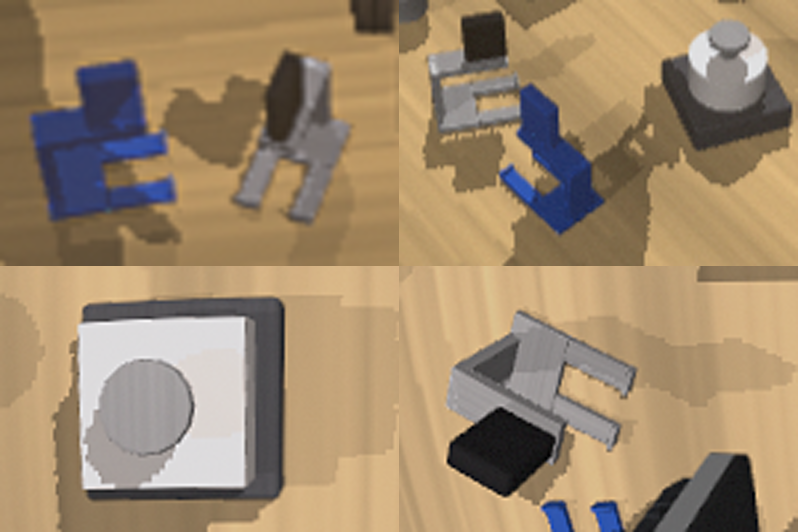

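View pics/top_wrist.png

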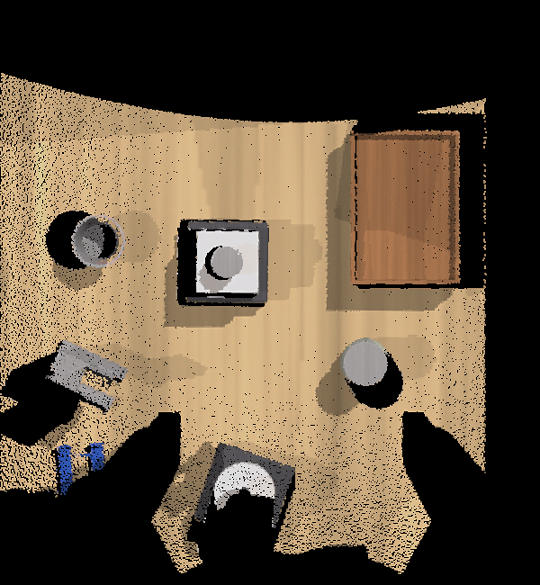

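View pics/top_side.png

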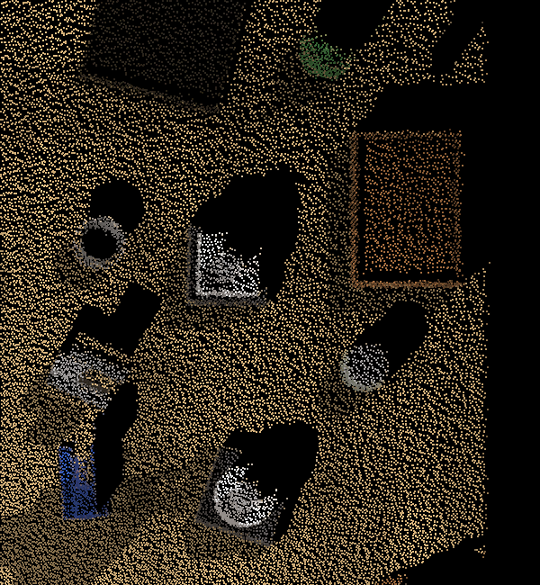

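The crop confirms it: the grey steel C with the black tab is the puller, and the white square one is the cover. Now the metric fits.

```bash
python3 - <<'E'
from h import *
import pickle
D={n:pickle.load(open(n+'0.pkl','rb')) for n in ['scene','side','wrist']}
C={n:(wcloud if n=='wrist' else cloud)(D[n]) for n in D}
def sel(n,x0,x1,y0,y1,z0,z1):
    W=C[n];m=(W[...,0]>x0)&(W[...,0]<x1)&(W[...,1]>y0)&(W[...,1]<y1)&(W[...,2]>z0)&(W[...,2]<z1)
    return W[m],D[n]['img'][m].astype(int)
def rect(P,t):
    if len(P)<6: print(t,'few',len(P));return
    r=cv2.minAreaRect(P[:,:2].astype(np.float32)*1000);print(t,len(P),'ctr',np.round(r[0],1),'sz',np.round(r[1],1),'ang',round(r[2],1),'z',np.round(np.percentile(P[:,2],[5,50,95]),4))
# px->world top map: x=.35+u/900, y=.35-v/900
for n in D:
    P,c=sel(n,.33,.50,-.13,0.03,.0045,.125); sat=c.max(1)-c.min(1); blue=c[:,2]>c[:,0]+25
    g=(sat<22)&~blue
    P,c=P[g],c[g]
    rect(P[P[:,2]<.012],n+' fork'); rect(P[(P[:,2]>.053)&(P[:,2]<.066)],n+' arm'); 
    b=(c.max(1)<75)&(P[:,2]>.066);rect(P[b],n+' tab'); rect(P[P[:,2]>.106],n+' tabtop')
    P,c=sel(n,.52,.68,-.01,.13,.086,.094);rect(P,n+' knobtop'); 
    P,c=sel(n,.52,.68,-.01,.13,.060,.067);rect(P,n+' covtop'); 
    P,c=sel(n,.52,.68,-.01,.13,.022,.031);rect(P,n+' plinth')
    P,c=sel(n,.40,.70,.2,.45,.003,.02);k=(c.max(1)<60);rect(P[k],n+' tray')
    P,c=sel(n,.40,.70,.2,.45,.011,.02);k=(c.max(1)<60);rect(P[k],n+' tray rim')
    P,c=sel(n,.52,.72,-.3,-.13,.086,.094);rect(P,n+' roundknob')
    P,c=sel(n,.39,.50,.04,.13,.03,.045);rect(P,n+' loupe')
    P,c=sel(n,.65,.82,-.1,-.0,.03,.06);rect(P,n+' jar')
E
```

```text
scene fork 158 ctr [446.6 -68.1] sz [48.1 79.2] ang 63.7 z [0.0047 0.0064 0.0091]
scene arm 84 ctr [443.8 -65. ] sz [22.3 66.8] ang 62.6 z [0.0573 0.0627 0.0654]
scene tab 104 ctr [458.9 -71.7] sz [12.9 32.1] ang 59.2 z [0.0705 0.1041 0.1111]
scene tabtop 47 ctr [458.6 -72.2] sz [11.7 31.1] ang 67.4 z [0.1064 0.1092 0.1115]
scene knobtop 73 ctr [605.1  65.5] sz [18.7 32.8] ang 74.4 z [0.0868 0.0887 0.0921]
scene covtop 260 ctr [602.9  58.3] sz [66.7 69.2] ang 88.9 z [0.0607 0.063  0.0656]
scene plinth 309 ctr [604.7  57.3] sz [90.7 88.8] ang 88.4 z [0.0239 0.027  0.0298]
scene tray 1940 ctr [535.7 321.4] sz [158.  161.4] ang 74.9 z [0.0032 0.0052 0.0127]
scene tray rim 193 ctr [536.1 320.4] sz [156.3 158.4] ang 75.2 z [0.0111 0.0128 0.0153]
scene roundknob 154 ctr [ 622.6 -200. ] sz [34.  34.9] ang 85.9 z [0.0869 0.0893 0.0921]
scene loupe few 3
scene jar 392 ctr [756.2 -55.7] sz [47.7 50.4] ang 83.0 z [0.0332 0.0538 0.0567]
side fork 230 ctr [446.2 -69.2] sz [50.7 75.7] ang 64.0 z [0.0049 0.0071 0.0098]
side arm 133 ctr [440.6 -67.5] sz [24.9 66.5] ang 63.8 z [0.0575 0.0637 0.0655]

[... 938 characters left out ...]
-62.8] sz [24.8 67.9] ang 64.7 z [0.0579 0.064  0.0653]
wrist tab 821 ctr [456.2 -69.6] sz [15.4 36.5] ang 67.6 z [0.0709 0.097  0.1106]
wrist tabtop 271 ctr [456.  -70.1] sz [14.6 35.3] ang 64.5 z [0.1068 0.1097 0.111 ]
wrist knobtop 1013 ctr [602.5  59.4] sz [34.3 35.3] ang 87.3 z [0.0888 0.0902 0.0915]
wrist covtop 2962 ctr [602.1  59.4] sz [68.2 68.9] ang 88.9 z [0.063  0.0643 0.0655]
wrist plinth 1499 ctr [602.1  59.2] sz [90.2 90.3] ang 89.8 z [0.026  0.0281 0.0294]
wrist tray few 0
wrist tray rim few 0
wrist roundknob few 5
wrist loupe 617 ctr [459.   82.3] sz [58.6 58.1] ang 67.3 z [0.031  0.0383 0.041 ]
wrist jar 1492 ctr [755.2 -53.5] sz [48.3 49.2] ang 6.5 z [0.0325 0.055  0.0563]
```

Three views agree: puller at about (455.5, -71.5) mm with yaw -25.4°, knob (602.5, 58.5) and tray (535, 320), yaw about -15°. The sizes match the given ones. Next I'll build a move helper and check clearance to the blue look-alike.

```bash
cat >> h.py <<'E'
from scipy.spatial.transform import Rotation as Rn
def go(p,yaw_tool_deg=None,tag=''):
    """p mm world TCP; yaw = direction of tool y (jaw) in world, tool x straight down"""
    s=ctrl.get_state();R=Rn.from_quat(s['tcp_rot'])
    t=R.inv().apply(np.array(p)/1000-s['eef_pos'])
    x=np.array([0,0,-1.]);jy=R.apply([0,1,0])
    cur=np.degrees(np.arctan2(jy[1],jy[0]))
    a=cur if yaw_tool_deg is None else min([yaw_tool_deg+k*180 for k in(-2,-1,0,1,2)],key=lambda v:abs(v-cur))
    y=np.array([np.cos(np.radians(a)),np.sin(np.radians(a)),0]);z=np.cross(x,y)
    Rt=Rn.from_matrix(np.stack([x,y,z],1))
    dr=(R.inv()*Rt).as_rotvec()
    print(tag,'jaw yaw',round(cur,2),'->',round(a,2),'travel',np.round(t,4),'dr',np.round(dr,4))
def st():
    s=ctrl.get_state();print('t',round(s['time'],2),'p',np.round(s['eef_pos']*1000,1),'F',np.round(s['contact_force'],1),'open',round(s['opening'],3),'toolx',np.round(Rn.from_quat(s['tcp_rot']).apply([1,0,0]),4),'q',np.round(s['qpos'],2))
E
python3 - <<'E'
from h import *
import pickle
for n in ['scene','side']:
    d=pickle.load(open(n+'0.pkl','rb'));W=cloud(d);c=d['img'].astype(int)
    b=(c[...,2]>c[...,0]+40)&(W[...,1]>-.3)&(W[...,1]<0)&(W[...,2]>.068)&(W[...,0]<.6)
    P=W[b];print(n,cv2.minAreaRect(P[:,:2].astype(np.float32)*1000),P[:,2].max())
st();go([455.5,-71.5,200],64.6)
E
```

```text
scene ((442.2842102050781, -173.935546875), (30.447399139404297, 12.590033531188965), 88.67842864990234) 0.11364136815367065
side ((440.36663818359375, -175.97250366210938), (13.842832565307617, 35.94490051269531), 4.078332901000977) 0.11489826866256081
t 0.15 p [6.745e+02 1.000e-01 2.302e+02] F [-0.3 -0.4 -0.2] open 1.0 toolx [-1.9e-03  3.0e-04 -1.0e+00] q [-0.15  0.29  1.58  0.    1.28 -0.15]
 jaw yaw 0.0 -> 64.6 travel [ 0.0306 -0.2189  0.0716] dr [-1.1275 -0.0013  0.0015]
```

>>> {"name": "play_rows", "arguments": {"claw": [110, 110, 110, 110, 110, 110, 110, 110, 110, 110, 110], "travel": [[0.004, -0.027, 0.009], [0.008, -0.054, 0.018], [0.012, -0.082, 0.027], [0.015, -0.11, 0.036], [0.019, -0.137, 0.045], [0.023, -0.164, 0.054], [0.027, -0.192, 0.063], [0.0306, -0.2189, 0.0716], [0.0306, -0.2189, 0.0716], [0.0306, -0.2189, 0.0716], [0.0306, -0.2189, 0.0716]], "dr": [[-0.141, 0, 0], [-0.282, 0, 0], [-0.423, 0, 0], [-0.564, 0, 0], [-0.705, 0, 0], [-0.846, 0, 0], [-0.987, 0, 0], [-1.1275, -0.0013, 0.0015], [-1.1275, -0.0013, 0.0015], [-1.1275, -0.0013, 0.0015], [-1.1275, -0.0013, 0.0015]], "force": 60}}

```text
time: 1.25
eef_pos: [0.4563, -0.0715, 0.2005]
tcp_rot: [0.156, 0.689, -0.156, 0.69]
contact_force: [0.3, 0.2, 0.0]
opening: 0.568
```

```bash
python3 - <<'E'
from h import *
st()
d=grab('wrist');save(d['img'],'w1.png');W=wcloud(d)
P=W[(W[...,2]>.106)&(W[...,2]<.113)&(abs(W[...,0]-.455)<.05)&(abs(W[...,1]+.07)<.05)]
print(len(P),cv2.minAreaRect(P[:,:2].astype(np.float32)*1000))
d=grab('scene');save(d['img'],'s1.png')
go([455.5,-71.5,71],64.6)
E
```

```text
t 1.25 p [456.3 -71.5 200.5] F [0.3 0.2 0. ] open 0.568 toolx [ 1.2e-03 -3.0e-04 -1.0e+00] q [-0.38 -0.17  2.11  0.    1.2  -1.5 ]
695 ((454.0312194824219, -70.33790588378906), (13.46971607208252, 35.50160598754883), 64.7725601196289)
 jaw yaw 64.6 -> 64.6 travel [ 0.1293 -0.0005 -0.0009] dr [-0.      0.0006 -0.0002]
```

View pics/w1.png

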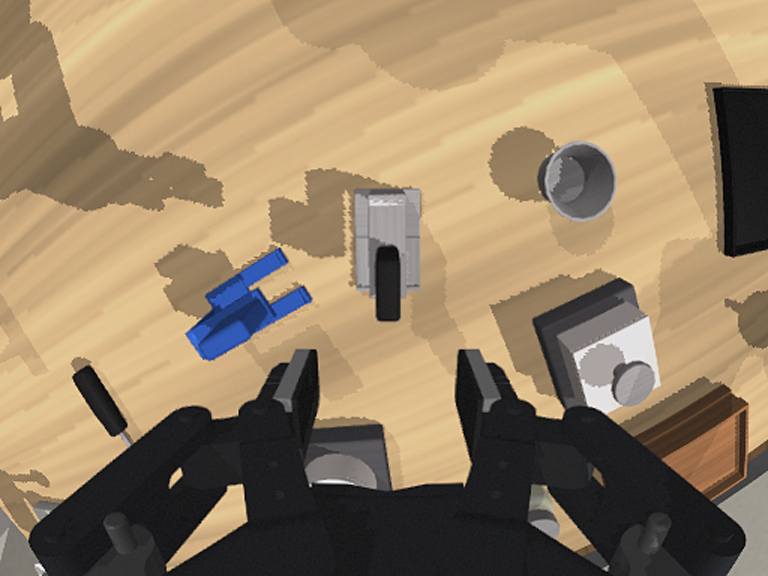

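The tab is at (388,283), centred between the fingers. Descend and close.

>>> {"name": "play_rows", "arguments": {"claw": [110, 110, 110, 110, 110, 110, 110, 110, 255, 255, 255, 255, 255, 255, 255], "travel": [[0.02, 0, -0.001], [0.045, 0, -0.001], [0.07, 0, -0.001], [0.095, 0, -0.001], [0.115, 0, -0.001], [0.1293, 0, -0.001], [0.1293, 0, -0.001], [0.1293, 0, -0.001], [0.1293, 0, -0.001], [0.1293, 0, -0.001], [0.1293, 0, -0.001], [0.1293, 0, -0.001], [0.1293, 0, -0.001], [0.1293, 0, -0.001], [0.1293, 0, -0.001]], "dr": [[0, 0, 0], [0, 0, 0], [0, 0, 0], [0, 0, 0], [0, 0, 0], [0, 0, 0], [0, 0, 0], [0, 0, 0], [0, 0, 0], [0, 0, 0], [0, 0, 0], [0, 0, 0], [0, 0, 0], [0, 0, 0], [0, 0, 0]], "force": 70}}

```text
time: 2.85
eef_pos: [0.4567, -0.0714, 0.0722]
tcp_rot: [0.155, 0.689, -0.156, 0.691]
contact_force: [1.7, 0.2, 5.7]
opening: 0.156
```

```bash
python3 - <<'E'
from h import *
st()
d=grab('side');save(d['img'],'sd2.png')
d=grab('wrist');save(d['img'],'w2.png')
E
```

```text
t 2.85 p [456.7 -71.4  72.2] F [1.7 0.2 5.7] open 0.156 toolx [ 0.0032 -0.001  -1.    ] q [-0.38  0.01  2.2   0.    0.92 -1.5 ]
```

View pics/w2.png

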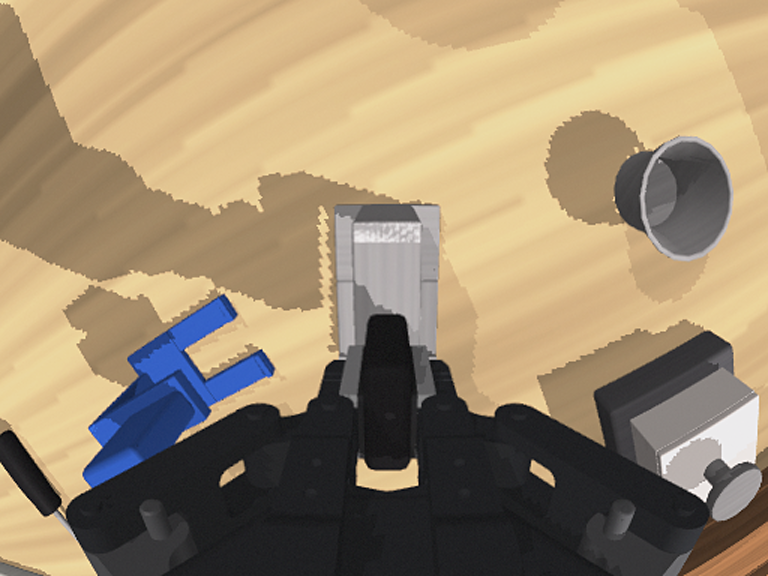

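View pics/sd2.png

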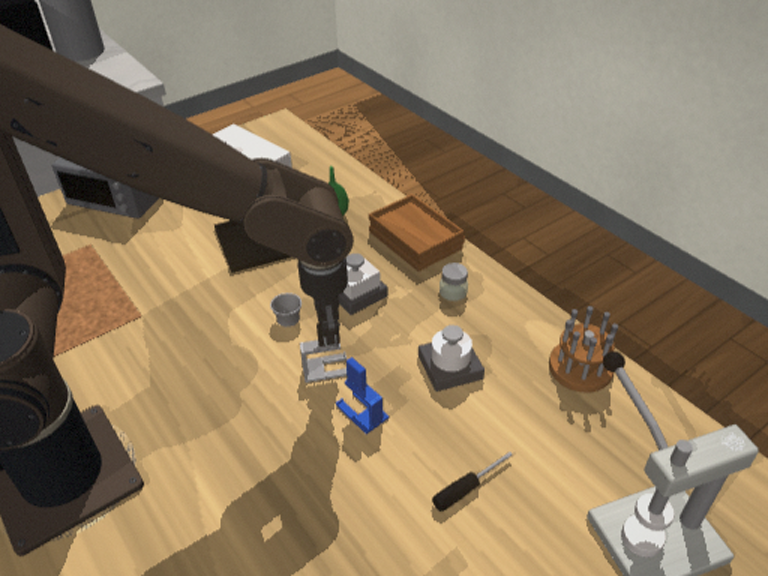

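Gripped (opening about 13 mm), though the sense of up-force 5.7 N suggests slight pad-closing friction. Lift and move to a pre-hook point, high enough to check.

```bash
python3 - <<'E'
from h import *
go([456.7,-71.4,175],64.6,'lift'); go([540.5,88.5,175],64.6,'pre')
E
```

```text
lift jaw yaw 64.6 -> 64.6 travel [-0.1028  0.      0.0003] dr [ 0.      0.0033 -0.0004]
pre jaw yaw 64.6 -> 64.6 travel [-0.1027  0.1804  0.0074] dr [ 0.      0.0033 -0.0004]
```

>>> {"name": "play_rows", "arguments": {"claw": [255, 255, 255, 255, 255, 255, 255, 255, 255, 255, 255, 255, 255, 255, 255, 255, 255], "travel": [[-0.01, 0, 0], [-0.03, 0, 0], [-0.055, 0, 0], [-0.08, 0, 0], [-0.1027, 0, 0], [-0.1027, 0.015, 0.001], [-0.1027, 0.04, 0.002], [-0.1027, 0.065, 0.003], [-0.1027, 0.09, 0.004], [-0.1027, 0.115, 0.005], [-0.1027, 0.14, 0.006], [-0.1027, 0.16, 0.007], [-0.1027, 0.173, 0.0074], [-0.1027, 0.1804, 0.0074], [-0.1027, 0.1804, 0.0074], [-0.1027, 0.1804, 0.0074], [-0.1027, 0.1804, 0.0074]], "dr": [[0, 0.0033, 0], [0, 0.0033, 0], [0, 0.0033, 0], [0, 0.0033, 0], [0, 0.0033, 0], [0, 0.0033, 0], [0, 0.0033, 0], [0, 0.0033, 0], [0, 0.0033, 0], [0, 0.0033, 0], [0, 0.0033, 0], [0, 0.0033, 0], [0, 0.0033, 0], [0, 0.0033, 0], [0, 0.0033, 0], [0, 0.0033, 0], [0, 0.0033, 0]]}}

```text
time: 4.65
eef_pos: [0.5401, 0.0878, 0.175]
tcp_rot: [0.156, 0.69, -0.156, 0.69]
contact_force: [0.4, -0.0, -2.2]
opening: 0.156
```

```bash
python3 - <<'E'
from h import *
import pickle
st()
for n in ['wrist','side','scene']:
    d=grab(n);save(d['img'],n+'3.png'); pickle.dump(d,open(n+'3.pkl','wb'))
    W=(wcloud if n=='wrist' else cloud)(d)
    m=(abs(W[...,0]-.54)<.075)&(abs(W[...,1]-.09)<.075)
    def r(t,a,b):
        P=W[m&(W[...,2]>a)&(W[...,2]<b)]
        if len(P)>5:
            q=cv2.minAreaRect(P[:,:2].astype(np.float32)*1000);print(n,t,len(P),np.round(q[0],1),np.round(q[1],1),round(q[2],1),np.round(np.percentile(P[:,2],[5,50,95])*1000,1))
    r('fork',.098,.117); r('arm',.156,.172);
    m=(abs(W[...,0]-.6025)<.03)&(abs(W[...,1]-.0585)<.03); r('knob',.086,.094)
E
```

```text
t 4.65 p [540.1  87.8 175. ] F [ 0.4 -0.  -2.2] open 0.156 toolx [-3.e-04  1.e-04 -1.e+00] q [-0.02  0.06  1.94  0.    1.14 -1.15]
wrist fork 2418 [527.9  93.4] [50.5 77.6] 64.6 [107.6 108.9 110.2]
wrist arm 3277 [514. 100.] [24.2 46.2] 64.8 [165.7 167.  168. ]
side fork 292 [530.   90.8] [57.3 78.6] 64.6 [105.2 109.  112.3]
side arm 151 [525.5  93.2] [27.3 68.1] 64.7 [160.2 166.8 169.9]
side knob 88 [602.6  55.2] [34.2 34.8] 60.6 [87.1 89.9 93.5]
scene fork 296 [530.6  91. ] [49.7 79.4] 65.0 [104.3 107.9 111.1]
scene arm 47 [549.8  82.1] [23.6 15.8] 63.3 [158.7 165.  170.6]
scene knob 139 [603.9  57. ] [33.6 33.7] 8.7 [86.5 89.  91.6]
```

View pics/wrist3.png

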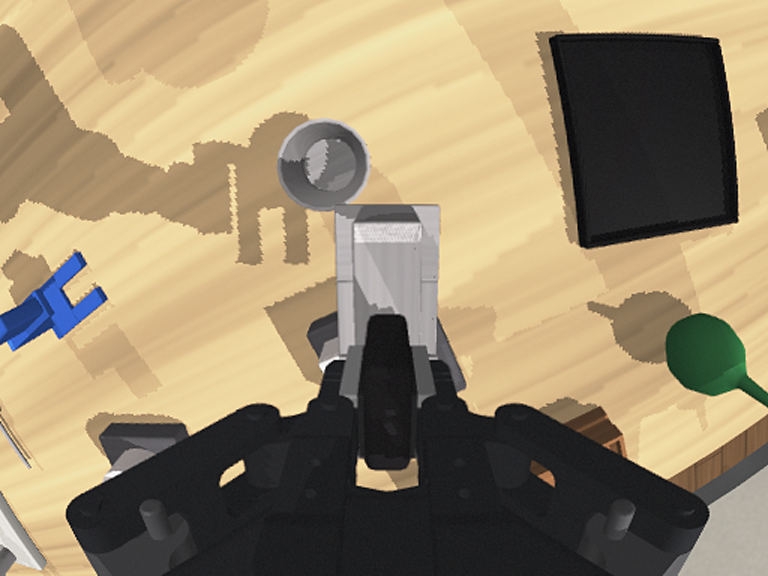

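View pics/side3.png

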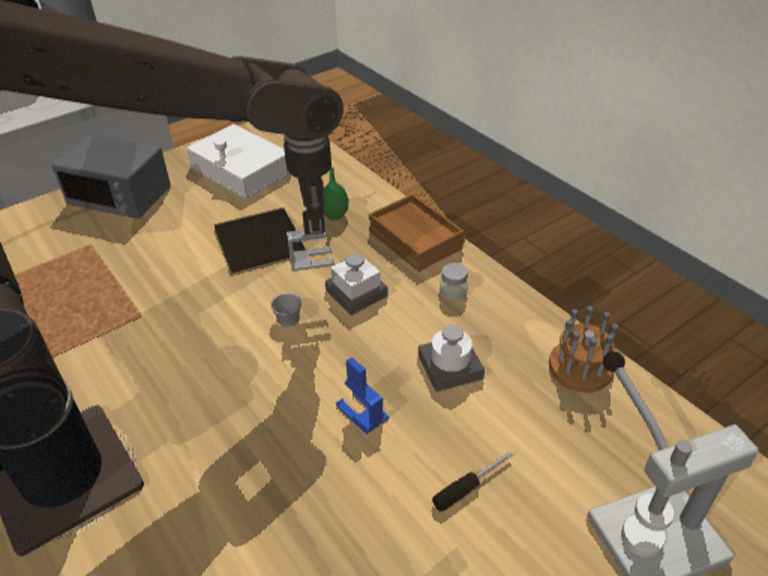

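The puller hangs level, fork top at 109 mm (base 103, TCP 72 above it). Knob minus puller origin averages (64, -30) mm over the views, so the lateral error is about 0.4 mm. Lower to base 69.5.

>>> {"name": "play_rows", "arguments": {"claw": [255, 255, 255, 255, 255, 255, 255], "travel": [[0.006, 0, 0], [0.015, 0, 0], [0.024, 0, 0], [0.031, 0, 0], [0.0335, 0, 0], [0.0335, 0, 0], [0.0335, 0, 0]], "dr": [[0, 0, 0], [0, 0, 0], [0, 0, 0], [0, 0, 0], [0, 0, 0], [0, 0, 0], [0, 0, 0]]}}

```text
time: 5.5
eef_pos: [0.5406, 0.088, 0.1418]
tcp_rot: [0.156, 0.69, -0.156, 0.69]
contact_force: [-0.5, 0.1, -1.3]
opening: 0.154
```

```bash
python3 - <<'E'
from h import *
st()
R={}
for n in ['side','scene']:
    d=grab(n); W=cloud(d); R[n]=d['img']
    m=(abs(W[...,0]-.53)<.055)&(abs(W[...,1]-.09)<.075)
    P=W[m&(W[...,2]>.071)&(W[...,2]<.081)];q=cv2.minAreaRect(P[:,:2].astype(np.float32)*1000);print(n,np.round(q[0],1),np.round(q[1],1),round(q[2],1),np.round(np.percentile(P[:,2],[5,50,95])*1000,1))
a=cv2.resize(R['side'][130:220,180:300],(400,300));b=cv2.resize(R['scene'][140:230,230:350],(400,300))
save(np.hstack([a,b]),'pre4.png',1)
go([604.1,57.8,141.5],64.6)
E
```

```text
t 5.5 p [540.6  88.  141.8] F [-0.5  0.1 -1.3] open 0.154 toolx [ 6.e-04  3.e-04 -1.e+00] q [-0.02  0.1   1.97  0.    1.08 -1.15]
side [531.4  92.4] [57.4 80. ] 61.7 [72.4 75.9 78.8]
scene [532.1  91. ] [50.4 78.1] 65.6 [72.2 74.9 78. ]
 jaw yaw 64.56 -> 64.6 travel [ 0.0007 -0.      0.0702] dr [-0.0008  0.001  -0.0008]
```

View pics/pre4.png

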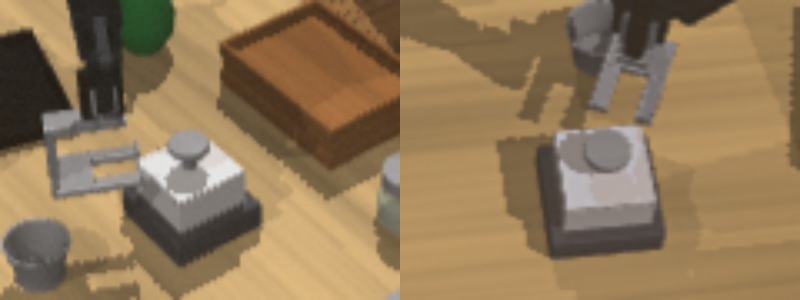

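The fork sits at the right height (top about 75.5 mm, head underside 82) and points at the neck, side crop (140,150) to (190,160). Advance slowly.

>>> {"name": "play_rows", "arguments": {"claw": [255, 255, 255, 255, 255, 255, 255, 255, 255, 255, 255, 255], "travel": [[0.0005, 0, 0.005], [0.0005, 0, 0.014], [0.0005, 0, 0.023], [0.0005, 0, 0.032], [0.0005, 0, 0.041], [0.0005, 0, 0.05], [0.0005, 0, 0.058], [0.0005, 0, 0.064], [0.0005, 0, 0.068], [0.0005, 0, 0.0702], [0.0005, 0, 0.0702], [0.0005, 0, 0.0702]], "dr": [[0, 0, 0], [0, 0, 0], [0, 0, 0], [0, 0, 0], [0, 0, 0], [0, 0, 0], [0, 0, 0], [0, 0, 0], [0, 0, 0], [0, 0, 0], [0, 0, 0], [0, 0, 0]]}}

```text
time: 6.8
eef_pos: [0.6039, 0.058, 0.1416]
tcp_rot: [0.156, 0.69, -0.155, 0.69]
contact_force: [-0.9, -0.4, -1.2]
opening: 0.156
```

```bash
python3 - <<'E'
from h import *
st()
R={}
for n in ['side','scene']:
    d=grab(n); W=cloud(d); R[n]=d['img']
a=cv2.resize(R['side'][130:220,180:300],(400,300));b=cv2.resize(R['scene'][140:230,230:350],(400,300))
save(np.hstack([a,b]),'hook5.png',1)
go([604.1,57.8,148],64.6)
E
```

```text
t 6.8 p [603.9  58.  141.6] F [-0.9 -0.4 -1.2] open 0.156 toolx [ 8.e-04  4.e-04 -1.e+00] q [-0.07  0.23  1.82  0.    1.09 -1.2 ]
 jaw yaw 64.57 -> 64.6 travel [-0.0063 -0.0001  0.0003] dr [-0.0005  0.0008 -0.0007]
```

View pics/hook5.png

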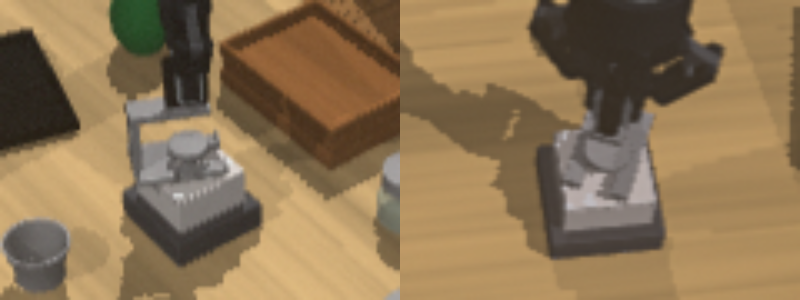

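The knob is in the slot with no side force. Pull straight up slowly, with a firmer grip.

>>> {"name": "play_rows", "arguments": {"claw": [255, 255, 255, 255, 255, 255, 255, 255, 255, 255, 255, 255, 255, 255, 255, 255, 255, 255, 255, 255], "travel": [[0, 0, 0], [-0.002, 0, 0], [-0.004, 0, 0], [-0.006, 0, 0], [-0.008, 0, 0], [-0.01, 0, 0], [-0.012, 0, 0], [-0.014, 0, 0], [-0.016, 0, 0], [-0.018, 0, 0], [-0.021, 0, 0], [-0.024, 0, 0], [-0.028, 0, 0], [-0.032, 0, 0], [-0.036, 0, 0], [-0.04, 0, 0], [-0.044, 0, 0], [-0.048, 0, 0], [-0.05, 0, 0], [-0.05, 0, 0]], "dr": [[0, 0, 0], [0, 0, 0], [0, 0, 0], [0, 0, 0], [0, 0, 0], [0, 0, 0], [0, 0, 0], [0, 0, 0], [0, 0, 0], [0, 0, 0], [0, 0, 0], [0, 0, 0], [0, 0, 0], [0, 0, 0], [0, 0, 0], [0, 0, 0], [0, 0, 0], [0, 0, 0], [0, 0, 0], [0, 0, 0]], "force": 100}}

```text
time: 8.9
eef_pos: [0.604, 0.058, 0.1922]
tcp_rot: [0.156, 0.689, -0.155, 0.69]
contact_force: [-0.9, 0.1, -3.5]
opening: 0.151
```

```bash
python3 - <<'E'
from h import *
st()
R={}
for n in ['side','scene']:
    d=grab(n); W=cloud(d); R[n]=d['img']
    m=(abs(W[...,0]-.61)<.075)&(abs(W[...,1]-.06)<.075)
    c=d['img'].astype(int); w=m&(c.min(-1)>140)&(W[...,2]>.05)
    print(n,np.round(np.nanpercentile(W[w][:,2],[2,50,90])*1000,1),w.sum())
a=cv2.resize(R['side'][100:220,170:330],(400,300));b=cv2.resize(R['scene'][130:250,210:370],(400,300))
save(np.hstack([a,b]),'lift6.png',1)
E
```

```text
t 8.9 p [604.   58.  192.2] F [-0.9  0.1 -3.5] open 0.151 toolx [ 1.9e-03  3.0e-04 -1.0e+00] q [-0.07  0.17  1.79  0.    1.18 -1.2 ]
side [104.4 127.3 184.3] 223
scene [103.  106.6 108.6] 197
```

View pics/lift6.png

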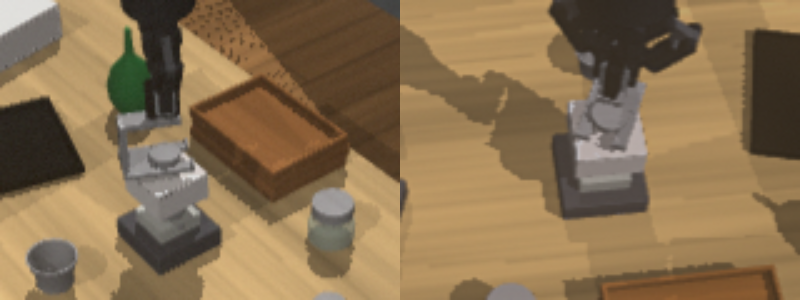

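The cover is off (top at 107 mm, bottom about 72), hanging level and clear of the watch. Carry it to the tray.

```bash
python3 - <<'E'
from h import *
go([604,58,205],64.6);go([536.5,319.5,205],64.6)
E
```

```text
jaw yaw 64.57 -> 64.6 travel [-0.0134  0.0002  0.0003] dr [-0.0006  0.0005 -0.0006]
 jaw yaw 64.57 -> 64.6 travel [-0.0134  0.2073 -0.173 ] dr [-0.0006  0.0005 -0.0006]
```

>>> {"name": "play_rows", "arguments": {"claw": [255, 255, 255, 255, 255, 255, 255, 255, 255, 255, 255, 255, 255, 255, 255, 255, 255, 255, 255, 255], "travel": [[-0.005, 0, 0], [-0.01, 0, 0], [-0.0134, 0.003, -0.0025], [-0.0134, 0.01, -0.0083], [-0.0134, 0.022, -0.0184], [-0.0134, 0.038, -0.0317], [-0.0134, 0.057, -0.0476], [-0.0134, 0.077, -0.0643], [-0.0134, 0.097, -0.0809], [-0.0134, 0.117, -0.0976], [-0.0134, 0.137, -0.1143], [-0.0134, 0.156, -0.1302], [-0.0134, 0.173, -0.1444], [-0.0134, 0.187, -0.1561], [-0.0134, 0.197, -0.1644], [-0.0134, 0.204, -0.1702], [-0.0134, 0.2073, -0.173], [-0.0134, 0.2073, -0.173], [-0.0134, 0.2073, -0.173], [-0.0134, 0.2073, -0.173]], "dr": [[0, 0, 0], [0, 0, 0], [0, 0, 0], [0, 0, 0], [0, 0, 0], [0, 0, 0], [0, 0, 0], [0, 0, 0], [0, 0, 0], [0, 0, 0], [0, 0, 0], [0, 0, 0], [0, 0, 0], [0, 0, 0], [0, 0, 0], [0, 0, 0], [0, 0, 0], [0, 0, 0], [0, 0, 0], [0, 0, 0]]}}

```text
time: 11.0
eef_pos: [0.5368, 0.3188, 0.205]
tcp_rot: [0.156, 0.689, -0.156, 0.69]
contact_force: [-0.2, -0.6, -3.1]
opening: 0.148
```

```bash
python3 - <<'E'
from h import *
st()
for n in ['side','scene']:
    d=grab(n);save(d['img'],n+'7.png')
    W=cloud(d);c=d['img'].astype(int)
    m=(abs(W[...,0]-.535)<.075)&(abs(W[...,1]-.32)<.075)&(W[...,2]>.112)&(W[...,2]<.128)
    P=W[m];q=cv2.minAreaRect(P[:,:2].astype(np.float32)*1000);print(n,len(P),q,np.round(np.percentile(P[:,2],[5,50,95])*1000,1))
go([536.5,319.5,130],64.6)
E
```

```text
t 11.0 p [536.8 318.8 205. ] F [-0.2 -0.6 -3.1] open 0.148 toolx [ 7.e-04  1.e-04 -1.e+00] q [ 0.37  0.2   1.73 -0.    1.21 -0.75]
side 198 ((535.4218139648438, 307.6155700683594), (58.76524353027344, 69.70060729980469), 89.93488311767578) [113.3 120.5 123.6]
scene 347 ((535.9948120117188, 317.8996887207031), (70.22807312011719, 69.3179931640625), 88.15679931640625) [113.5 119.1 122.2]
 jaw yaw 64.51 -> 64.6 travel [ 0.075   0.0004 -0.0005] dr [-0.0015  0.0006 -0.0005]
```

View pics/side7.png

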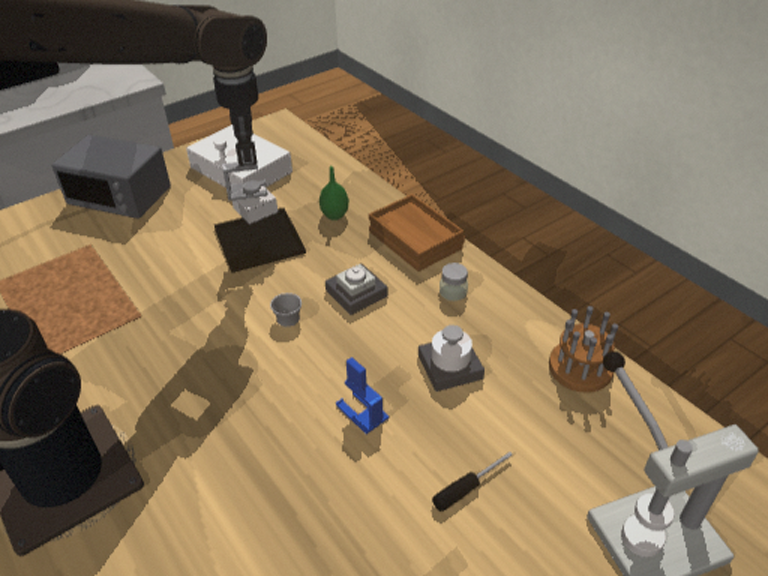

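View pics/scene7.png

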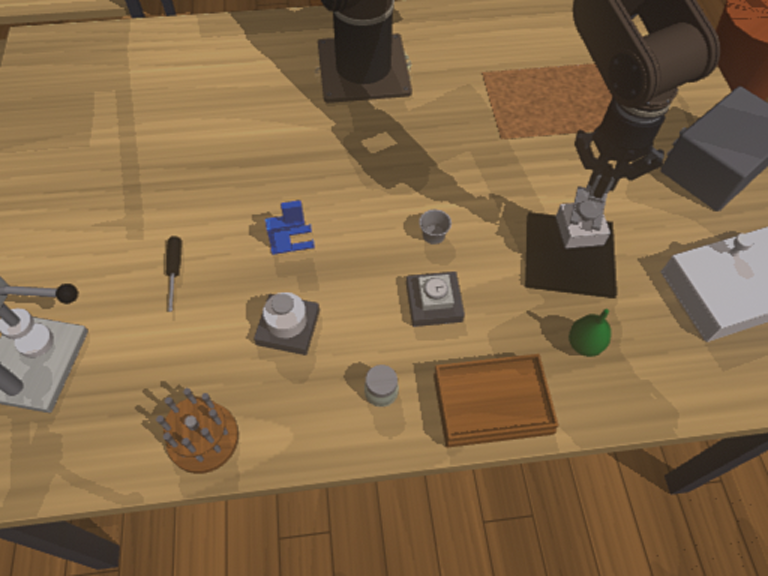

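The cover is centred over the tray at (536,318) mm. Lower it: quickly to about 8 mm above, then slowly past the expected touch at TCP 125 to TCP 118.

>>> {"name": "play_rows", "arguments": {"claw": [255, 255, 255, 255, 255, 255, 255, 255, 255, 255, 255, 255, 255, 255, 255, 255, 255, 255, 255, 255], "travel": [[0.005, 0, 0], [0.014, 0, 0], [0.026, 0, 0], [0.038, 0, 0], [0.05, 0, 0], [0.06, 0, 0], [0.067, 0, 0], [0.071, 0, 0], [0.073, 0, 0], [0.0745, 0, 0], [0.076, 0, 0], [0.077, 0, 0], [0.078, 0, 0], [0.079, 0, 0], [0.08, 0, 0], [0.081, 0, 0], [0.082, 0, 0], [0.083, 0, 0], [0.084, 0, 0], [0.084, 0, 0]], "dr": [[0, 0, 0], [0, 0, 0], [0, 0, 0], [0, 0, 0], [0, 0, 0], [0, 0, 0], [0, 0, 0], [0, 0, 0], [0, 0, 0], [0, 0, 0], [0, 0, 0], [0, 0, 0], [0, 0, 0], [0, 0, 0], [0, 0, 0], [0, 0, 0], [0, 0, 0], [0, 0, 0], [0, 0, 0], [0, 0, 0]]}}

```text
time: 13.1
eef_pos: [0.5367, 0.3189, 0.1208]
tcp_rot: [0.156, 0.69, -0.156, 0.69]
contact_force: [0.7, 0.9, -1.8]
opening: 0.153
```

```bash
python3 - <<'E'
from h import *
st();R={}
for n in ['side','scene']:
    d=grab(n);W=cloud(d);R[n]=d['img']
    c=d['img'].astype(int);m=(abs(W[...,0]-.535)<.07)&(abs(W[...,1]-.32)<.07)
    for a,b in((.036,.0445),(.045,.058),(.062,.072)):
        P=W[m&(W[...,2]>a)&(W[...,2]<b)]
        q=cv2.minAreaRect(P[:,:2].astype(np.float32)*1000) if len(P)>4 else 0
        print(n,a,len(P),q,np.round(np.percentile(P[:,2],[5,50,95])*1000,1) if len(P) else '')
a=cv2.resize(R['side'][80:200,100:260],(400,300));b=cv2.resize(R['scene'][100:220,320:480],(400,300))
save(np.hstack([a,b]),'set8.png',1)
E
```

```text
t 13.1 p [536.7 318.9 120.8] F [ 0.7  0.9 -1.8] open 0.153 toolx [ 5.e-04  1.e-04 -1.e+00] q [ 0.37  0.29  1.79 -0.    1.06 -0.75]
side 0.036 132 ((536.771240234375, 307.57208251953125), (55.886474609375, 70.7106704711914), 84.24066162109375) [37.  40.9 43.9]
side 0.045 173 ((533.3478393554688, 319.7496337890625), (59.829856872558594, 89.82067108154297), 62.053016662597656) [49.5 54.4 57. ]
side 0.062 78 ((519.6241455078125, 320.76287841796875), (35.972679138183594, 66.04717254638672), 76.36276245117188) [63.5 67.4 69.7]
scene 0.036 262 ((535.6190795898438, 317.92132568359375), (69.05526733398438, 70.23479461669922), 88.14857482910156) [37.  39.9 43. ]
scene 0.045 211 ((526.7182006835938, 321.91656494140625), (50.68693161010742, 80.99085998535156), 63.717430114746094) [49.7 53.5 56.6]
scene 0.062 115 ((524.600341796875, 323.15869140625), (31.921785354614258, 61.55605697631836), 63.06336975097656) [62.7 65.6 68.3]
```

View pics/set8.png

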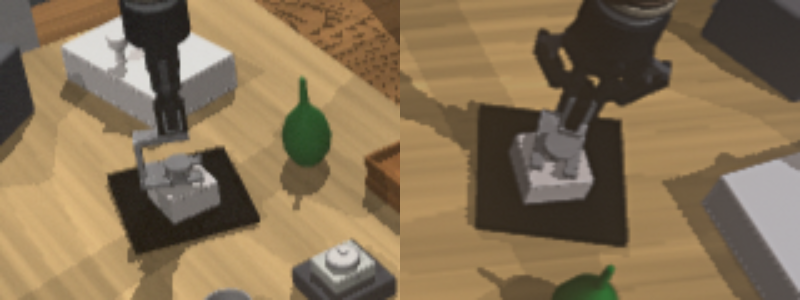

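The cover rests on the tray floor (top 40.5 mm, 41 expected). Drop 2.8 mm more so the lip clears the head, then back out.

>>> {"name": "play_rows", "arguments": {"claw": [255, 255, 255, 255, 255, 255, 255, 255, 255, 255, 255, 255, 255, 255, 255, 255, 255], "travel": [[0.0015, 0, 0], [0.0028, 0, 0], [0.0028, 0, 0], [0.0028, 0, 0], [0.0028, 0, -0.004], [0.0028, 0, -0.012], [0.0028, 0, -0.02], [0.0028, 0, -0.028], [0.0028, 0, -0.036], [0.0028, 0, -0.044], [0.0028, 0, -0.052], [0.0028, 0, -0.06], [0.0028, 0, -0.068], [0.0028, 0, -0.073], [0.0028, 0, -0.075], [0.0028, 0, -0.075], [0.0028, 0, -0.075]], "dr": [[0, 0, 0], [0, 0, 0], [0, 0, 0], [0, 0, 0], [0, 0, 0], [0, 0, 0], [0, 0, 0], [0, 0, 0], [0, 0, 0], [0, 0, 0], [0, 0, 0], [0, 0, 0], [0, 0, 0], [0, 0, 0], [0, 0, 0], [0, 0, 0], [0, 0, 0]]}}

```text
time: 14.9
eef_pos: [0.4694, 0.3511, 0.1182]
tcp_rot: [0.156, 0.689, -0.156, 0.69]
contact_force: [0.3, -0.2, -0.9]
opening: 0.154
```

```bash
python3 - <<'E'
from h import *
st();R={}
for n in ['side','scene']:
    d=grab(n);W=cloud(d);R[n]=d['img']
    m=(abs(W[...,0]-.545)<.06)&(abs(W[...,1]-.31)<.06)
    for a,b in((.036,.044),(.063,.071)):
        P=W[m&(W[...,2]>a)&(W[...,2]<b)]
        q=cv2.minAreaRect(P[:,:2].astype(np.float32)*1000) if len(P)>4 else 0
        print(n,a,len(P),q,np.round(np.percentile(P[:,2],[5,50,95])*1000,1) if len(P) else '')
a=cv2.resize(R['side'][80:200,100:260],(400,300));b=cv2.resize(R['scene'][100:220,320:480],(400,300))
save(np.hstack([a,b]),'un9.png',1)
s=ctrl.get_state()['eef_pos']*1000
go([s[0],s[1],180],64.6);go([456.7,-71.4,180],64.6)
E
```

```text
t 14.9 p [469.4 351.1 118.2] F [ 0.3 -0.2 -0.9] open 0.154 toolx [ 1.1e-03  2.0e-04 -1.0e+00] q [ 0.47  0.21  1.89 -0.    1.04 -0.66]
side 0.036 226 ((535.822998046875, 315.4715270996094), (72.63021850585938, 70.67606353759766), 86.68362426757812) [37.4 41.1 43.7]
side 0.063 66 ((536.039306640625, 315.8802795410156), (34.96757125854492, 31.486360549926758), 60.39287567138672) [63.8 67.  69.9]
scene 0.036 408 ((536.1875610351562, 318.16656494140625), (69.57899475097656, 72.1007080078125), 88.17205810546875) [36.9 39.7 42.6]
scene 0.063 114 ((536.05029296875, 317.5160827636719), (32.199031829833984, 36.087608337402344), 69.87289428710938) [63.7 65.9 69.1]
 jaw yaw 64.49 -> 64.6 travel [-0.0618  0.      0.    ] dr [-0.0019  0.0008 -0.0006]
 jaw yaw 64.49 -> 64.6 travel [-0.0619 -0.3867  0.1705] dr [-0.0019  0.0008 -0.0006]
```

View pics/un9.png

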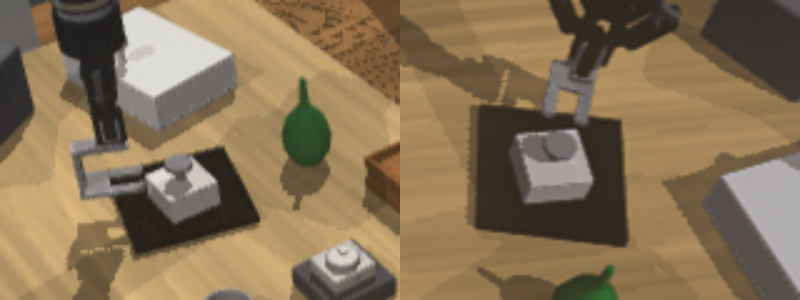

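Unhooked; the cover stands upright at (536,317). Take the puller back to its original clear spot.

>>> {"name": "play_rows", "arguments": {"claw": [255, 255, 255, 255, 255, 255, 255, 255, 255, 255, 255, 255, 255, 255, 255, 255, 255, 255, 255, 255], "travel": [[-0.01, 0, 0], [-0.028, 0, 0], [-0.048, 0, 0], [-0.0619, 0, 0], [-0.0619, -0.015, 0.0066], [-0.0619, -0.042, 0.0185], [-0.0619, -0.074, 0.0326], [-0.0619, -0.108, 0.0476], [-0.0619, -0.142, 0.0626], [-0.0619, -0.176, 0.0776], [-0.0619, -0.21, 0.0926], [-0.0619, -0.244, 0.1076], [-0.0619, -0.278, 0.1226], [-0.0619, -0.31, 0.1367], [-0.0619, -0.338, 0.149], [-0.0619, -0.36, 0.1587], [-0.0619, -0.377, 0.1662], [-0.0619, -0.3867, 0.1705], [-0.0619, -0.3867, 0.1705], [-0.0619, -0.3867, 0.1705]], "dr": [[-0.0019, 0, 0], [-0.0019, 0, 0], [-0.0019, 0, 0], [-0.0019, 0, 0], [-0.0019, 0, 0], [-0.0019, 0, 0], [-0.0019, 0, 0], [-0.0019, 0, 0], [-0.0019, 0, 0], [-0.0019, 0, 0], [-0.0019, 0, 0], [-0.0019, 0, 0], [-0.0019, 0, 0], [-0.0019, 0, 0], [-0.0019, 0, 0], [-0.0019, 0, 0], [-0.0019, 0, 0], [-0.0019, 0.0008, 0], [-0.0019, 0.0008, 0], [-0.0019, 0.0008, 0]]}}

```text
time: 17.0
eef_pos: [0.4563, -0.0711, 0.1795]
tcp_rot: [0.156, 0.69, -0.155, 0.689]
contact_force: [0.3, 1.0, -1.5]
opening: 0.149
```

```bash
python3 - <<'E'
from h import *
st()
d=grab('side');save(d['img'],'side10.png')
for n in ['scene','side']:
    d=grab(n);W=cloud(d)
    c=d['img'].astype(int);g=(c.max(-1)-c.min(-1)<22)
    m=g&(abs(W[...,0]-.455)<.075)&(abs(W[...,1]+.07)<.06)&(W[...,2]>.10)&(W[...,2]<.122)
    P=W[m];print(n,cv2.minAreaRect(P[:,:2].astype(np.float32)*1000),np.round(np.percentile(P[:,2],[5,50,95])*1000,1))
go([456.7,-71.4,72],64.6)
E
```

```text
t 17.0 p [456.3 -71.1 179.5] F [ 0.3  1.  -1.5] open 0.149 toolx [-5.0e-04  1.3e-03 -1.0e+00] q [-0.38 -0.15  2.13  0.    1.16 -1.5 ]
scene ((446.24615478515625, -67.50090026855469), (49.241207122802734, 78.83416748046875), 65.16040802001953) [109.5 112.8 116.2]
side ((446.1858825683594, -68.01317596435547), (52.020450592041016, 78.79232025146484), 66.63349151611328) [110.4 113.9 116.9]
 jaw yaw 64.67 -> 64.6 travel [ 0.1078 -0.0008  0.0004] dr [ 0.0012 -0.0004 -0.0008]
```

View pics/side10.png

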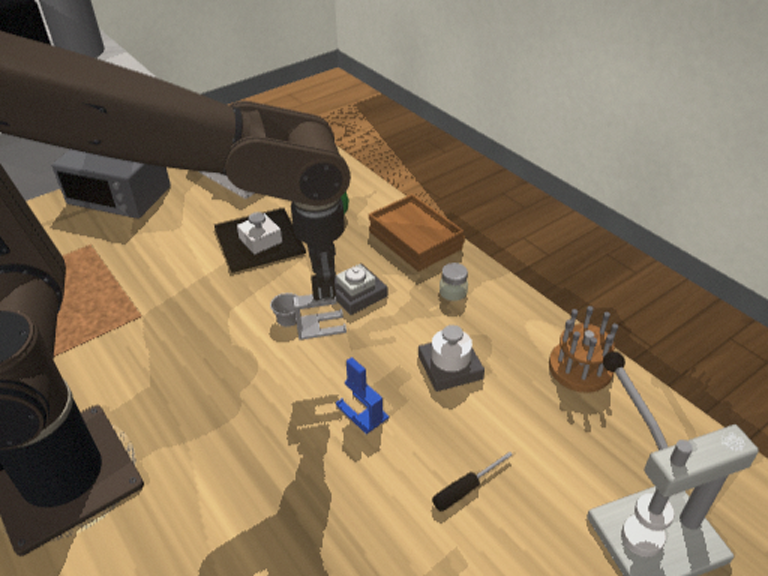

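The puller is over its old spot and still level. Lower it, slowing near the bench.

>>> {"name": "play_rows", "arguments": {"claw": [255, 255, 255, 255, 255, 255, 255, 255, 255, 255, 255, 255, 255, 255, 255, 255], "travel": [[0.006, 0, 0], [0.02, 0, 0], [0.036, 0, 0], [0.052, 0, 0], [0.068, 0, 0], [0.082, 0, 0], [0.092, 0, 0], [0.098, 0, 0], [0.101, 0, 0], [0.103, 0, 0], [0.104, 0, 0], [0.105, 0, 0], [0.106, 0, 0], [0.107, 0, 0], [0.1075, 0, 0], [0.1075, 0, 0]], "dr": [[0.0012, 0, -0.0008], [0.0012, 0, -0.0008], [0.0012, 0, -0.0008], [0.0012, 0, -0.0008], [0.0012, 0, -0.0008], [0.0012, 0, -0.0008], [0.0012, 0, -0.0008], [0.0012, 0, -0.0008], [0.0012, 0, -0.0008], [0.0012, 0, -0.0008], [0.0012, 0, -0.0008], [0.0012, 0, -0.0008], [0.0012, 0, -0.0008], [0.0012, 0, -0.0008], [0.0012, 0, -0.0008], [0.0012, 0, -0.0008]], "force": 60}}

```text
time: 18.75
eef_pos: [0.4567, -0.0705, 0.0724]
tcp_rot: [0.155, 0.69, -0.155, 0.69]
contact_force: [0.1, -0.2, -1.7]
opening: 0.152
```

```bash
python3 - <<'E'
from h import *
st()
for n in ['scene','side']:
    d=grab(n);W=cloud(d)
    c=d['img'].astype(int);g=(c.max(-1)-c.min(-1)<22)
    m=g&(abs(W[...,0]-.455)<.065)&(abs(W[...,1]+.07)<.06)&(W[...,2]>.0045)&(W[...,2]<.012)
    P=W[m];print(n,cv2.minAreaRect(P[:,:2].astype(np.float32)*1000),np.round(np.percentile(P[:,2],[5,50,95])*1000,1))
E
```

```text
t 18.75 p [456.7 -70.5  72.4] F [ 0.1 -0.2 -1.7] open 0.152 toolx [-2.e-04  2.e-04 -1.e+00] q [-0.37  0.01  2.2   0.    0.92 -1.5 ]
scene ((447.4151611328125, -67.83462524414062), (49.515193939208984, 78.9587631225586), 65.10563659667969) [ 4.7  6.1 10. ]
side ((445.7046203613281, -68.39022827148438), (52.30847930908203, 75.70928955078125), 64.30645751953125) [4.8 6.7 9.5]
```

It still carries its full weight (-1.7 N), so it's a hair above the bench. Lower a little more.

>>> {"name": "play_rows", "arguments": {"claw": [255, 255, 255, 255], "travel": [[0.0004, 0, 0], [0.0008, 0, 0], [0.0012, 0, 0], [0.0012, 0, 0]], "dr": [[0, 0, 0], [0, 0, 0], [0, 0, 0], [0, 0, 0]]}}

```text
time: 19.25
eef_pos: [0.4569, -0.0706, 0.0724]
tcp_rot: [0.155, 0.69, -0.155, 0.69]
contact_force: [-3.7, 0.9, 7.3]
opening: 0.149
```

It's touching the bench (7 N). Open and rise.

>>> {"name": "play_rows", "arguments": {"claw": [255, 190, 150, 120, 110, 110, 110, 110, 110, 110, 110, 110, 110, 110, 110, 110], "travel": [[-0.0005, 0, 0], [-0.0005, 0, 0], [-0.0005, 0, 0], [-0.0005, 0, 0], [-0.0005, 0, 0], [-0.0005, 0, 0], [-0.0005, 0, 0], [-0.006, 0, 0], [-0.02, 0, 0], [-0.04, 0, 0], [-0.065, 0, 0], [-0.09, 0, 0], [-0.115, 0, 0], [-0.135, 0, 0], [-0.14, 0, 0], [-0.14, 0, 0]], "dr": [[0, 0, 0], [0, 0, 0], [0, 0, 0], [0, 0, 0], [0, 0, 0], [0, 0, 0], [0, 0, 0], [0, 0, 0], [0, 0, 0], [0, 0, 0], [0, 0, 0], [0, 0, 0], [0, 0, 0], [0, 0, 0], [0, 0, 0], [0, 0, 0]]}}

```text
time: 20.85
eef_pos: [0.4574, -0.0708, 0.2133]
tcp_rot: [0.155, 0.689, -0.155, 0.69]
contact_force: [0.5, 0.6, 0.1]
opening: 0.566
```

```bash
python3 - <<'E'
from h import *
st()
for n in ['wrist','side','scene']:
    d=grab(n);save(d['img'],n+'11.png');W=(wcloud if n=='wrist' else cloud)(d)
    def r(t,x,y,h,a,b,gray=False):
        c=d['img'].astype(int);m=(abs(W[...,0]-x)<h)&(abs(W[...,1]-y)<h)&(W[...,2]>a)&(W[...,2]<b)
        if gray: m&=(c.max(-1)-c.min(-1)<22)
        P=W[m]
        if len(P)>8:
            q=cv2.minAreaRect(P[:,:2].astype(np.float32)*1000);print(n,t,len(P),np.round(q[0],1),np.round(q[1],1),round(q[2],1),np.round(np.median(P[:,2])*1000,1))
    r('fork',.45,-.07,.06,.0045,.012,True);r('tabtop',.455,-.07,.04,.106,.114)
    r('covtop',.536,.318,.06,.036,.045);r('knobtop',.536,.318,.06,.062,.072)
    r('roundknob',.622,-.2,.05,.086,.094);r('loupe',.459,.082,.045,.031,.043);r('jar',.755,-.055,.045,.05,.06)
E
```

```text
t 20.85 p [457.4 -70.8 213.3] F [0.5 0.6 0.1] open 0.566 toolx [ 1.3e-03 -6.0e-04 -1.0e+00] q [-0.37 -0.18  2.1  -0.    1.22 -1.5 ]
wrist fork 1116 [445.3 -65.5] [49.4 77.2] 64.5 6.2
wrist tabtop 624 [454.7 -69.8] [13.2 35.1] 64.7 109.9
wrist covtop 101 [520.3 285.5] [12.9 44.2] 71.8 39.5
wrist loupe 729 [459.   82.3] [59.1 58.1] 67.3 39.0
wrist jar 239 [750.4 -41. ] [43.3 22.1] 20.7 55.0
side fork 232 [446.  -70.1] [52.1 75.1] 61.4 7.0
side tabtop 67 [456.1 -73.2] [17.5 35.3] 62.8 110.2
side covtop 243 [535.4 317.5] [72.7 69.9] 87.8 41.5
side knobtop 72 [536.9 317.6] [33.6 33.3] 22.5 66.9
side roundknob 126 [ 623.  -200.1] [36.3 32.9] 48.1 90.4
side loupe 135 [461.5  80.4] [57.6 58.6] 41.2 37.2
side jar 169 [757.  -56.4] [48.9 47.6] 20.1 55.3
scene fork 151 [447.8 -68.1] [49.7 77.8] 64.9 6.3
scene tabtop 50 [456.9 -72.1] [13.2 35.5] 67.3 109.0
scene covtop 403 [536.  317.2] [69.8 71.8] 88.8 39.6
scene knobtop 119 [536.6 317.5] [33.4 34.9] 53.4 65.7
scene roundknob 152 [ 622.6 -199.9] [34.1 34.2] 87.5 89.5
scene loupe 123 [458.9  80.8] [56.1 58. ] 76.9 36.6
scene jar 334 [756.1 -56. ] [47.  49.1] 82.5 54.3
```

View pics/side11.png

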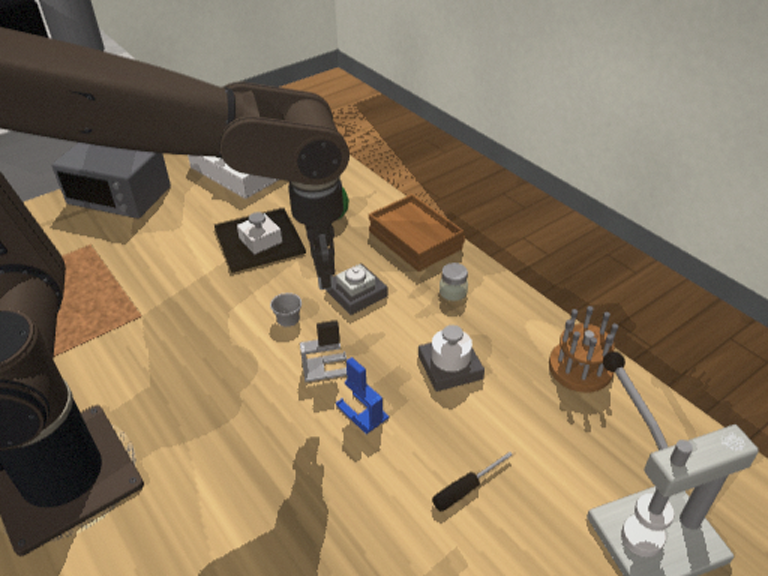

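View pics/wrist11.png

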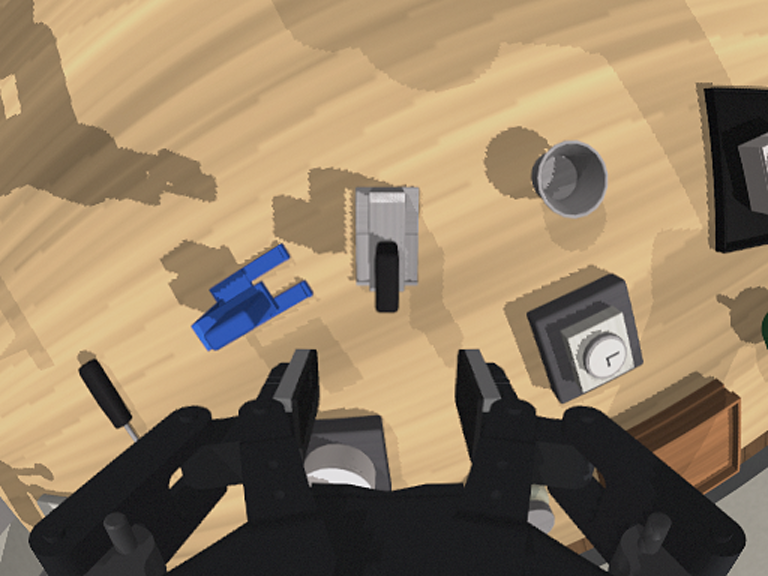

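The puller stands upright on its fork at wrist (388,235), clear of the fingers. The cover is upright in the black tray at side (260,232). The bystanders are where they were. Handing in.

```bash
python3 -c "
from h import *
ctrl.sign_off(); st()"
```

```text
the job is handed in; nothing more can be done
the job is handed in; nothing more can be done
```

I finished the job and handed it in at about 21 s of the 58 s allowed. The steel puller hooked the square cover's knob and pulled it straight up off its holder. It then set the cover in the black tray, was unhooked, and was stood back on its fork at its starting spot.

My last pictures showed:
- **Cover:** upright near the tray's centre at (536, 317) mm. Its top measured 39.5–41.5 mm against the expected 41 mm.
- **Puller:** upright, with the fork's top face at 6–7 mm and the tab's top at 109–110 mm. The gripper was about 100 mm clear of it.
- **Bystanders:** the round cover's knob, the loupe and the jar measured within about 2 mm of their starting positions. The blower, the screwdriver and the blue look-alike I only checked by eye, and they looked unmoved.

The three cameras disagreed by up to about 4 mm on some y positions. The hook offset agreed to about 2 mm, and there was no noticeable side force when hooking. The largest force I read was about 7 N, when the puller touched the bench. I read forces only at the end of each move, so the peak during the pop-off wasn't measured.

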